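# Find the unlatched hatch and push it open

### The arm

A 7-joint arm with a two-finger parallel gripper is mounted at the origin on a cart in front of the work surface, level with it; the furniture and walls round the work are solid. World frame = base frame: x ahead of the robot, y to its left, z up, the work surface at z = 0. Lengths are in m, angles in rad, forces in N, time in s.
With the tool pointing down it reaches from about 0.4 to 0.875 m from the base axis. Payload 6.5 kg.
Tool frame: the origin (TCP) lies midway between the tips of the shut fingers; the grasp point (between the pads) lies 19 mm behind it (env.grip_depth is the y of the grasp point in the tool frame, in m); y points along the fingers, z is the direction in which the jaws open and shut, and the axes are right-handed (so a half turn about y gives the same grasp; the last joint's range is limited). The gripper opens to 85 mm and grips with 20 to 120 N. Pads are 22 mm wide; open, the fingers measure 114 mm over their backs; the gripper's body (76 mm by 85 mm) begins 54 mm behind the grasp point. The pads swing forward as they close: fully open they stand 13 mm farther back than shut.
Start: joints at [1.184, 0.536, -0.004, 1.538, 0.003, 1.067, -0.071], TCP at [0.205, -0.617, 0.231] pointing down, gripper open.
Joint ranges: [-2.7, 2.7], [-0.37, 2.16], [-1.27, 1.26], [0.24, 2.4], [-1.31, 4.45], [0.19, 1.91], [-2.76, 2.76]. Speed limits (rad/s): [2.39, 2.39, 3.14, 3.14, 3.14, 3.14, 3.14].

### API

Orientations are given as a unit quaternion [x, y, z, w].
In Python, from plant import env gives the robot as it stands.
- The arm moves only by the shell command python3 -m handwheel 'ROWS' [OPENING] [FORCE]. ROWS is JSON, a list that holds one entry, the list of rows, each a list of 4 numbers: the shift along the tool's x, y, z each as a share of 500 mm, from -1 to 1, then the turn about the tool's y as a share of 180 degrees, from -1 to 1. In form: [[[tx, ty, tz, twist], ...]]. A call has 1 to 5 rows; each row is the pose to reach, as a shift and turn from the pose commanded when the call began, along the tool's axes at that moment, turning the shorter way round; what a row does not reach only later rows make up. A row lasts 1/8 s, in which the tool goes at most 62.5 mm and 10.7 degrees, less where a joint would pass 70% of its speed; a pose out of reach is approached as far as the arm can. A call with a number of a shift or a turn outside -1 to 1 is refused whole. A call with a gripper value outside its range is refused whole. OPENING is the opening in per cent of the stroke, from 0 (shut) to 100 (fully open), set as the call begins (- or left out, the last holds). The fingers move at their own pace and stop on an object; FORCE is the grip in N (left out, the last holds). Time passes only in rows, so rows that repeat a pose let the fingers close. It gives the time, the measured TCP pose, the force and the opening at its end, in the units of the state.
- env.get_state(): the state, without advancing time (a new reading comes with each control period).
- env.camera(name): name is "scene" or "top" or "wrist"; returns a dict with "frame" (420x560x3 uint8, blue, green, red), "mtx" (3x3 intrinsics, pixels), "position" and "orientation" of the camera in the world. Camera axes: x right, y up, looking along -z (the intrinsics and any distortion apply to the point x, -y, -z); pixel columns grow to the right and rows downward; lengths in m; the calibration is good to about 2 mm. The wrist camera is an equidistant fisheye: a pixel r from the principal point sees the ray r / f radians off the axis. A picture is of the moment at which its call begins. There is no depth.
- env.hand_in(): hands the job in, once; it reports no verdict.
The state is a dict: "clock": time; "qpos": joint angles; "dq": joint speeds; "joint_efforts": joint torques, N m; "eef_pos": TCP position; "orientation": TCP orientation; "contact_force": force on the tool from outside, world axes, zero at the start; "torque": the same for the moment, N m; "gripper_width": finger opening in m.
Only numpy, scipy, OpenCV 4.12 (cv2) and the standard library are available. Lean on these libraries where they do the work, as an engineer would, in place of code of your own. Each camera call takes 0.05 s, during which the arm holds its last target. There are 200 camera calls.

### The job

The white storage deck has four identical metal hatches; three are latched and one was left unlatched, which shows only when you press on them: the unlatched one rocks. With the fingertips press lightly on the front part of one hatch after another until you find the one that gives, then push its front edge down until it is tilted fully open, and leave it open. Do not force the latched hatches, and do not move, lift or knock over any of the things standing on and around the deck.

Things in the scene. Friction and masses are not known exactly. Their poses are not given: they have to be found in the camera images.
- deck: white fixed box on the bench, 204 (own x, front to back) x 366 (y) x 75 mm tall; origin at its centre on the bench; x points away from the robot, turned up to 15 degrees. Four alike metal hatches, 120 (x) x 70 (y) x 5 mm, lie flush in its top, side by side along y, 86 mm apart. Front rim 20, ribs 14, rear ledge 62 mm wide with small things on it; hollow below, floor 11 mm above the bench
- hatch_1 (a joint): tilt of the leftmost hatch as the robot sees it: 0 shut, positive front edge down, 0.75 rad open stop. Pivot line along y, 75 mm behind its front edge (pin heads on the ribs). Three hatches are latched from inside and give under 3 mm at 20 N; the other, a different one each time, tilts at 2 to 3 N and stays where left; pressed behind the pivot it rocks only 3 mm.
- hatch_1_press (a point): point on top of the leftmost hatch, mid-width, 45 mm in front of its pivot and 30 mm behind its front edge; 75 mm above the bench while shut; moves with the hatch. Pushed straight down here by fingers 22 mm deep front to back, an unlatched hatch reaches its stop after about 32 mm; 20 mm stay free between fingers and front rim
- hatch_2 (a joint): tilt of the second from the left hatch as the robot sees it: 0 shut, positive front edge down, 0.75 rad open stop. Pivot line along y, 75 mm behind its front edge (pin heads on the ribs). Otherwise as hatch_1.
- hatch_2_press (a point): point on top of the second from the left hatch, mid-width, 45 mm in front of its pivot and 30 mm behind its front edge; 75 mm above the bench while shut; moves with the hatch. Pushed straight down here by fingers 22 mm deep front to back, an unlatched hatch reaches its stop after about 32 mm; 20 mm stay free between fingers and front rim
- hatch_3 (a joint): tilt of the third from the left hatch as the robot sees it: 0 shut, positive front edge down, 0.75 rad open stop. Pivot line along y, 75 mm behind its front edge (pin heads on the ribs). Otherwise as hatch_1.
- hatch_3_press (a point): point on top of the third from the left hatch, mid-width, 45 mm in front of its pivot and 30 mm behind its front edge; 75 mm above the bench while shut; moves with the hatch. Pushed straight down here by fingers 22 mm deep front to back, an unlatched hatch reaches its stop after about 32 mm; 20 mm stay free between fingers and front rim
- hatch_4 (a joint): tilt of the rightmost hatch as the robot sees it: 0 shut, positive front edge down, 0.75 rad open stop. Pivot line along y, 75 mm behind its front edge (pin heads on the ribs). Otherwise as hatch_1.
- hatch_4_press (a point): point on top of the rightmost hatch, mid-width, 45 mm in front of its pivot and 30 mm behind its front edge; 75 mm above the bench while shut; moves with the hatch. Pushed straight down here by fingers 22 mm deep front to back, an unlatched hatch reaches its stop after about 32 mm; 20 mm stay free between fingers and front rim
- loupe: bystander: small black eyepiece loupe, a cylinder 36 mm across and 34 mm tall, standing on the deck's rear ledge; origin at the centre of its underside
- gel_box: bystander: small flat sample box with a clear lid, 42 x 40 x 16 mm, on the deck's rear ledge; origin at the centre of its underside
- dish: bystander: round clear covered dish, 52 mm across, 14 mm tall, on the deck's rear ledge; origin at the centre of its underside
- tweezers: bystander: black tweezers 143 mm long, 13 mm tall, lying on the bench behind the deck; origin at the middle of the underside, own y axis along them
- cot_jar: bystander: off-white screw-top jar, 64 mm across, 66 mm tall, on the bench at the left; origin at the centre of its underside
- bulb_box: bystander: brown carton 46 x 46 x 63 mm on the bench at the left; origin at the centre of its underside
- shipper: bystander: flat round off-white wafer box, 113 mm across, 15 mm tall, on the bench behind the deck; origin at the centre of its underside
- can: bystander: off-white canister with a black cap, 44 mm across, 58 mm tall, on the bench at the left; origin at the centre of its underside

How it is judged:
At the end, for the whole second after the job is handed in: One hatch is tilted open by more than 0.6 rad (its stop is at 0.75 rad) and all hatches are at rest; every bystander is within 20 mm of where it stood (value of joint any of hatch_1, hatch_2, hatch_3, hatch_4 above 0.6 rad and velocity of joint hatch_1 between -0.05 and 0.05 rad/s and velocity of joint hatch_2 between -0.05 and 0.05 rad/s and velocity of joint hatch_3 between -0.05 and 0.05 rad/s and velocity of joint hatch_4 between -0.05 and 0.05 rad/s and distance of each of loupe, gel_box, dish, tweezers, cot_jar, bulb_box, shipper, can from where it was at the start of the episode below 0.02 m); the robot touches nothing.
It fails at once if a hatch or the deck is forced (more than 60 N) (contact force between the fingers and deck above 60 N).
It fails at once if a bystander is moved by more than 20 mm or lifted (distance of any of loupe, gel_box, dish, tweezers, cot_jar, bulb_box, shipper, can from where it was at the start of the episode above 0.02 m).
It also fails if it takes over 42 s, if anything falls off the work surface, if the arm or the gripper's body presses on something with over 40 N, if the wrist force passes 120 N, or if a joint passes its speed limit or range.

## Working session

There is one attempt and no reset: what is moved stays moved. The work goes in short steps, Python scripts to look and compute and a shell command to move; the robot and the scene stay as the last step left them, time stands still between calls to the robot, and variables do not carry over. Pictures are saved under pics/ and viewed, about 8 in all and at most 12, crops included, and the job is handed in when it is done.

```bash
mkdir -p pics
cat > h.py <<'E'
import numpy as np,cv2
from scipy.spatial.transform import Rotation as R
from plant import env
def ray(c,u,v):
    K=np.array(c['mtx']);x=(u-K[0,2])/K[0,0];y=(v-K[1,2])/K[1,1]
    return R.from_quat(c['orientation']).as_matrix()@np.array([x,-y,-1.])
def topt(c,u,v,z):
    d=ray(c,u,v);p=np.array(c['position']);return p+d*(z-p[2])/d[2]
E
python3 - <<'E'
from h import *
import pickle
for n in('top','scene'):
    c=env.camera(n);cv2.imwrite(f'pics/{n}0.png',cv2.resize(c['frame'],(784,588),interpolation=cv2.INTER_CUBIC));pickle.dump(c,open(n+'.pkl','wb'));print(n,c['position'],c['orientation'],c['mtx'])
s=env.get_state();print(s);print(R.from_quat(s['orientation']).as_matrix().round(3))
E
```

```text
top [0.51799342 0.06765907 1.09861372] [-0.01652026  0.01915674  0.70933634 -0.70441611] [[432.76281205   0.         278.59470542]
 [  0.         432.76281205 210.96641461]
 [  0.           0.           1.        ]]
scene [ 0.21804244 -0.51762491  0.91685793] [ 0.32406585 -0.08859078 -0.25718591  0.90608411] [[415.85838088   0.         288.6468712 ]
 [  0.         415.85838088 207.56137421]
 [  0.           0.           1.        ]]
{'clock': 0.1, 'qpos': array([ 1.18380577,  0.53712007, -0.00442771,  1.53875445,  0.00259309,
        1.06733743, -0.07119347]), 'dq': array([-0.00255804, -0.00279128, -0.0008411 , -0.00253023, -0.00020523,
        0.00233455,  0.00056199]), 'joint_efforts': array([ 2.73190519e-03, -5.84570360e+01,  1.05215404e+00, -2.59779596e+01,
        1.26766847e-02,  4.58648967e-03, -6.65622650e-06]), 'eef_pos': array([ 0.20475629, -0.61630145,  0.23048935]), 'orientation': array([-0.113086  ,  0.69858153, -0.69747166,  0.11282146]), 'contact_force': array([0.02872703, 0.44648774, 0.37250245]), 'torque': array([ 0.01222038, -0.01112432,  0.00066902]), 'gripper_width': 0.08547093441201549}
[[-0.949 -0.001  0.315]
 [-0.315  0.001 -0.949]
 [ 0.    -1.    -0.002]]
```

View pics/top0.png

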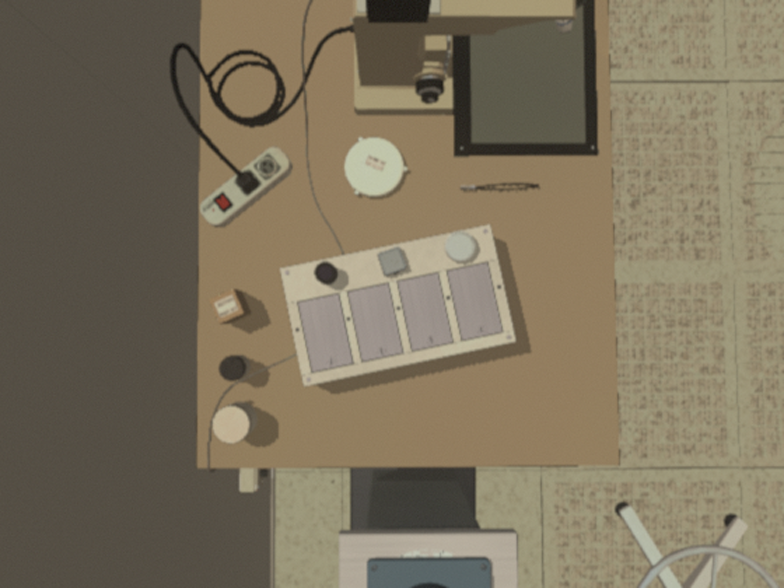

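View pics/scene0.png

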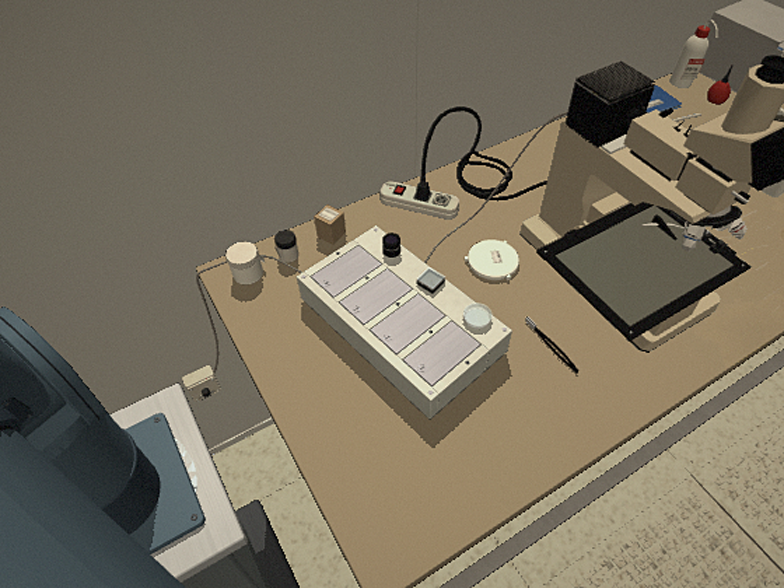

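The top view shows the deck corners at about (281,268), (491,226), (515,341) and (304,384). The bystanders are on the rear ledge, at the left and behind the deck. The front is free.

```bash
cat >> h.py <<'E'
import pickle,os
def plan():
    X=np.load('deck.npy');s=env.get_state();M=R.from_quat(s['orientation']).as_matrix();p=np.array(s['eef_pos'])
    c,sn=np.cos(X[2]),np.sin(X[2]);
    tx=M[:,0];yaw=np.arctan2(tx[1],tx[0])
    print('clock',s['clock'],'tcp',p.round(4),'F',np.round(s['contact_force'],2))
    # twist about tool y (down): positive = negative about world z
    d=(X[2]-yaw+np.pi/2)%np.pi-np.pi/2
    print('twist share',-d/np.pi)
    for i in range(4):
        # front edge -82, pivot -7, press at -52
        lx,ly=-52e-3,(129-86*i)*1e-3
        w=np.array([X[0]+c*lx-sn*ly,X[1]+sn*lx+c*ly,.075])
        print('hatch',i+1,w.round(4),'r',np.hypot(*w[:2]).round(3),'shares',(M.T@(w-p)/.5).round(4))
E
python3 - <<'E'
from h import *
from scipy.optimize import least_squares
c=pickle.load(open('top.pkl','rb'))
P=np.array([topt(c,(u+.5)/1.4-.5,(v+.5)/1.4-.5,.075) for u,v in[(281,268),(491,226),(515,341),(304,384)]])[:,:2]
L=np.array([[.102,.183],[.102,-.183],[-.102,-.183],[-.102,.183]])
f=lambda X:(L@np.array([[np.cos(X[2]),-np.sin(X[2])],[np.sin(X[2]),np.cos(X[2])]]).T+X[:2]-P).ravel()
r=least_squares(f,[.6,0,0]);print(r.x,f(r.x).round(4));np.save('deck.npy',r.x)
sc=pickle.load(open('scene.pkl','rb'))
Kq=R.from_quat(sc['orientation']).as_matrix()
for l in L:
    a=r.x[2];w=np.array([r.x[0]+np.cos(a)*l[0]-np.sin(a)*l[1],r.x[1]+np.sin(a)*l[0]+np.cos(a)*l[1],.075])
    q=Kq.T@(w-sc['position']);K=sc['mtx'];print('scene px',1.4*(K[0][0]*q[0]/-q[2]+K[0][2]),1.4*(-K[1][1]*q[1]/-q[2]+K[1][2]))
plan()
E
```

```text
[0.55456874 0.05072627 0.19250058] [ 0.002   0.0014  0.0026 -0.0006 -0.002  -0.0022 -0.0026  0.0014]
scene px 377.6938716861779 224.48616552785694
scene px 513.6663757580976 331.11956287564
scene px 430.81416384278043 401.38495016973934
scene px 297.03580089594914 275.5982729837878
clock 0.1 tcp [ 0.2048 -0.6163  0.2305] F [0.03 0.45 0.37]
twist share 0.04085684481041344
hatch 1 [0.4788 0.1674 0.075 ] r 0.507 shares [-1.0146  0.313  -1.314 ]
hatch 2 [0.4953 0.083  0.075 ] r 0.502 shares [-0.9926  0.3127 -1.1434]
hatch 3 [ 0.5118 -0.0014  0.075 ] r 0.512 shares [-0.9705  0.3124 -0.9728]
hatch 4 [ 0.5282 -0.0858  0.075 ] r 0.535 shares [-0.9485  0.3122 -0.8023]
```

```bash
python3 -m handwheel '[[[-0.47,0.06,-0.4,0.041],[-0.47,0.06,-0.4,0.041],[-0.47,0.06,-0.4,0.041],[-0.47,0.06,-0.4,0.041],[-0.47,0.06,-0.4,0.041]]]' 0 20; python3 -c "
from h import *;plan()"
```

```text
clock: 0.72
eef_pos: [0.3656, -0.3509, 0.201]
orientation: [-0.068, 0.704, -0.704, 0.068]
contact_force: [1.2, -0.7, 0.0]
gripper_width: 0.0001
clock 0.725 tcp [ 0.3656 -0.3509  0.201 ] F [ 1.19 -0.71  0.05]
twist share -6.713803470795345e-05
hatch 1 [0.4788 0.1674 0.075 ] r 0.507 shares [-0.4204  0.2522 -0.9741]
hatch 2 [0.4953 0.083  0.075 ] r 0.502 shares [-0.4204  0.2521 -0.8021]
hatch 3 [ 0.5118 -0.0014  0.075 ] r 0.512 shares [-0.4204  0.2521 -0.6301]
hatch 4 [ 0.5282 -0.0858  0.075 ] r 0.535 shares [-0.4205  0.2521 -0.4581]
```

```bash
python3 -m handwheel '[[[-0.42,0.12,-0.458,0],[-0.42,0.18,-0.458,0],[-0.42,0.18,-0.458,0],[-0.42,0.18,-0.458,0],[-0.42,0.18,-0.458,0]]]'
python3 - <<'E'
from h import *
c=env.camera('top');cv2.imwrite('pics/t1.png',cv2.resize(c['frame'][130:300,180:390],None,fx=3.5,fy=3.5,interpolation=cv2.INTER_CUBIC))
c=env.camera('scene');cv2.imwrite('pics/s1.png',cv2.resize(c['frame'][140:310,200:410],None,fx=3.5,fy=3.5,interpolation=cv2.INTER_CUBIC))
plan()
E
```

```text
clock: 1.35
eef_pos: [0.5224, -0.0957, 0.114]
orientation: [0.068, -0.704, 0.704, -0.068]
contact_force: [1.1, -0.9, -0.3]
gripper_width: 0.0005
clock 1.45 tcp [ 0.5237 -0.0888  0.113 ] F [-0.15 -0.02 -0.35]
twist share 0.003276291623327791
hatch 1 [0.4788 0.1674 0.075 ] r 0.507 shares [-0.0152  0.0784 -0.5196]
hatch 2 [0.4953 0.083  0.075 ] r 0.502 shares [-0.0135  0.0776 -0.3476]
hatch 3 [ 0.5118 -0.0014  0.075 ] r 0.512 shares [-0.0117  0.0768 -0.1756]
hatch 4 [ 0.5282 -0.0858  0.075 ] r 0.535 shares [-0.0099  0.076  -0.0036]
```

View pics/s1.png

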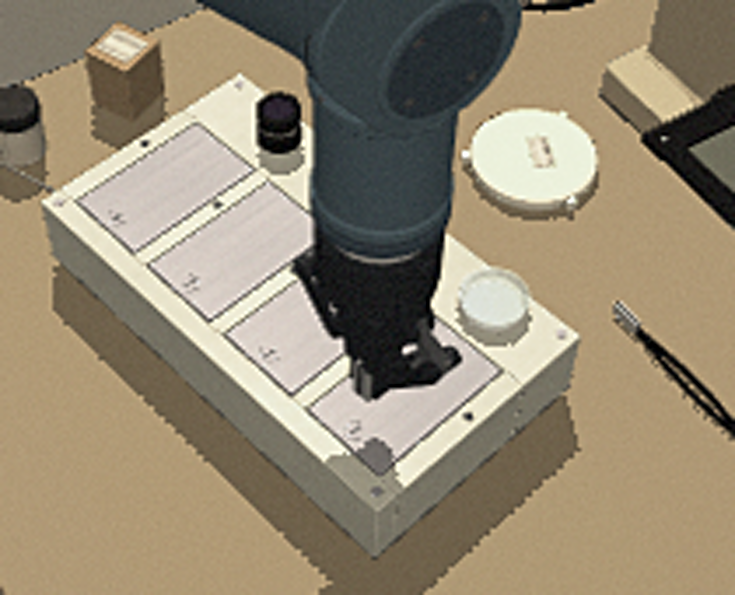

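The shut fingers stand over the front half of hatch 4, at crop pixel (365,390), and nothing has been disturbed. Next I press lightly.

```bash
python3 -m handwheel '[[[-0.01,0.04,-0.004,0.003],[-0.01,0.06,-0.004,0.003],[-0.01,0.066,-0.004,0.003],[-0.01,0.07,-0.004,0.003],[-0.01,0.072,-0.004,0.003]]]'
```

```text
clock: 2.08
eef_pos: [0.5264, -0.0947, 0.079]
orientation: [0.064, -0.704, 0.704, -0.065]
contact_force: [0.1, -0.3, 0.1]
gripper_width: -0.0002
```

```bash
python3 -m handwheel '[[[0,0.002,0,0]]]';python3 -c "
from h import *;plan()"
```

```text
clock: 2.2
eef_pos: [0.5264, -0.0945, 0.078]
orientation: [0.064, -0.704, 0.704, -0.065]
contact_force: [0.4, 0.3, 0.1]
gripper_width: -0.0001
clock 2.2 tcp [ 0.5264 -0.0945  0.078 ] F [0.38 0.34 0.05]
twist share -0.003219620119821559
hatch 1 [0.4788 0.1674 0.075 ] r 0.507 shares [-0.0014  0.0059 -0.5324]
hatch 2 [0.4953 0.083  0.075 ] r 0.502 shares [-0.0032  0.0059 -0.3604]
hatch 3 [ 0.5118 -0.0014  0.075 ] r 0.512 shares [-0.0049  0.0059 -0.1884]
hatch 4 [ 0.5282 -0.0858  0.075 ] r 0.535 shares [-0.0066  0.006  -0.0164]
```

```bash
python3 -m handwheel '[[[-0.006,0,-0.016,0],[-0.006,0.004,-0.016,0],[-0.006,0.006,-0.016,0],[-0.006,0.008,-0.016,0]]]';python3 -m handwheel '[[[0,0.002,0,0]]]'
```

```text
clock: 2.7
eef_pos: [0.5279, -0.0855, 0.0741]
orientation: [-0.064, 0.704, -0.704, 0.065]
contact_force: [-4.2, 2.0, 11.2]
gripper_width: 0.0001
clock: 2.82
eef_pos: [0.5279, -0.0855, 0.0737]
orientation: [-0.064, 0.704, -0.704, 0.065]
contact_force: [-5.6, 2.4, 17.8]
gripper_width: -0.0001
```

Hatch 4 is latched: it holds 17.8 N without giving. I move to hatch 3.

```bash
python3 -m handwheel '[[[0,-0.03,0,0],[0,-0.03,-0.172,0],[0,-0.03,-0.172,0],[0,-0.03,-0.172,0],[0,-0.012,-0.172,0]]]';python3 -m handwheel '[[[0,0.002,0,0],[0,0.004,0,0]]]'; python3 -c "
from h import *;plan()"
```

```text
clock: 3.45
eef_pos: [0.513, -0.0027, 0.079]
orientation: [0.063, -0.704, 0.705, -0.065]
contact_force: [-0.1, 0.3, -0.2]
gripper_width: -0.0
clock: 3.7
eef_pos: [0.5121, -0.0024, 0.0763]
orientation: [0.064, -0.704, 0.704, -0.064]
contact_force: [0.5, -0.5, 0.1]
gripper_width: 0.0001
clock 3.7 tcp [ 0.5121 -0.0024  0.0763] F [ 0.5  -0.47  0.07]
twist share -0.003668310932399332
hatch 1 [0.4788 0.1674 0.075 ] r 0.507 shares [ 0.0042  0.0026 -0.346 ]
hatch 2 [0.4953 0.083  0.075 ] r 0.502 shares [ 0.0022  0.0026 -0.174 ]
hatch 3 [ 0.5118 -0.0014  0.075 ] r 0.512 shares [ 0.0002  0.0027 -0.002 ]
hatch 4 [ 0.5282 -0.0858  0.075 ] r 0.535 shares [-0.0017  0.0027  0.17  ]
```

```bash
python3 -m handwheel '[[[0,0.003,0,0],[0,0.006,0,0],[0,0.008,0,0]]]';python3 -m handwheel '[[[0,0.002,0,0]]]'
```

```text
clock: 4.08
eef_pos: [0.5123, -0.0018, 0.0737]
orientation: [0.064, -0.704, 0.704, -0.064]
contact_force: [-5.8, -1.8, 19.7]
gripper_width: 0.0001
clock: 4.2
eef_pos: [0.5123, -0.0018, 0.0733]
orientation: [0.064, -0.704, 0.704, -0.064]
contact_force: [-7.4, -1.5, 27.6]
gripper_width: -0.0
```

Hatch 3 is latched too. Next is hatch 2.

```bash
python3 -m handwheel '[[[0,-0.03,0,0],[0,-0.03,-0.173,0],[0,-0.03,-0.173,0],[0,-0.03,-0.173,0],[0,-0.014,-0.173,0]]]';python3 -m handwheel '[[[0,0.002,0,0],[0,0.004,0,0],[0,0.006,0,0],[0,0.008,0,0]]]';python3 -m handwheel '[[[0,0.003,0,0]]]'; python3 -c "
from h import *;plan()"
```

```text
clock: 4.82
eef_pos: [0.4972, 0.0826, 0.0789]
orientation: [0.064, -0.704, 0.704, -0.065]
contact_force: [-0.0, -0.2, 0.2]
gripper_width: 0.0001
clock: 5.32
eef_pos: [0.4965, 0.0834, 0.0747]
orientation: [0.064, -0.704, 0.704, -0.064]
contact_force: [-0.9, -0.5, 2.9]
gripper_width: 0.0002
clock: 5.45
eef_pos: [0.4966, 0.0834, 0.0739]
orientation: [0.064, -0.704, 0.704, -0.064]
contact_force: [-4.6, -2.5, 19.1]
gripper_width: 0.0002
clock 5.45 tcp [0.4966 0.0834 0.0739] F [-4.63 -2.5  19.08]
twist share -0.0032421146166213546
hatch 1 [0.4788 0.1674 0.075 ] r 0.507 shares [ 0.0044 -0.0023 -0.1716]
hatch 2 [0.4953 0.083  0.075 ] r 0.502 shares [ 0.0026 -0.0023  0.0004]
hatch 3 [ 0.5118 -0.0014  0.075 ] r 0.512 shares [ 0.0009 -0.0022  0.1724]
hatch 4 [ 0.5282 -0.0858  0.075 ] r 0.535 shares [-0.0009 -0.0021  0.3444]
```

Hatch 2 is latched. I test hatch 1 directly.

```bash
python3 -m handwheel '[[[0.004,-0.03,0,0],[0.004,-0.03,-0.172,0],[0.004,-0.03,-0.172,0],[0.004,-0.03,-0.172,0],[0.004,-0.014,-0.172,0]]]';python3 -m handwheel '[[[0,0.004,0,0],[0,0.008,0,0],[0,0.011,0,0],[0,0.013,0,0]]]';python3 -m handwheel '[[[0,0.003,0,0]]]'; python3 -c "
from h import *;plan()"
```

```text
clock: 6.08
eef_pos: [0.4796, 0.1668, 0.0805]
orientation: [0.064, -0.704, 0.704, -0.065]
contact_force: [0.1, -0.3, 0.2]
gripper_width: -0.0002
clock: 6.58
eef_pos: [0.4789, 0.1673, 0.0737]
orientation: [0.064, -0.704, 0.704, -0.064]
contact_force: [-0.0, -0.6, 2.4]
gripper_width: 0.0003
clock: 6.7
eef_pos: [0.479, 0.1676, 0.0722]
orientation: [0.064, -0.704, 0.704, -0.064]
contact_force: [-0.5, -1.7, 2.7]
gripper_width: 0.0
clock 6.7 tcp [0.479  0.1676 0.0722] F [-0.5  -1.71  2.68]
twist share -0.0032761407501126954
hatch 1 [0.4788 0.1674 0.075 ] r 0.507 shares [ 0.0004 -0.0055  0.0003]
hatch 2 [0.4953 0.083  0.075 ] r 0.502 shares [-0.0013 -0.0055  0.1723]
hatch 3 [ 0.5118 -0.0014  0.075 ] r 0.512 shares [-0.0031 -0.0054  0.3443]
hatch 4 [ 0.5282 -0.0858  0.075 ] r 0.535 shares [-0.0049 -0.0054  0.5163]
```

Hatch 1 gives at 2.7 N, so I push it down in steps.

```bash
python3 -m handwheel '[[[0,0.01,0,0],[0,0.02,0,0],[0,0.03,0,0],[0,0.036,0,0],[0,0.04,0,0]]]';python3 -m handwheel '[[[0,0.004,0,0],[0,0.008,0,0]]]'
```

```text
clock: 7.32
eef_pos: [0.4784, 0.1681, 0.0518]
orientation: [-0.065, 0.704, -0.704, 0.064]
contact_force: [0.6, 0.9, 2.5]
gripper_width: -0.0003
clock: 7.58
eef_pos: [0.4787, 0.1679, 0.048]
orientation: [0.065, -0.704, 0.704, -0.064]
contact_force: [-0.4, 0.3, 2.0]
gripper_width: -0.0001
```

```bash
python3 -m handwheel '[[[0,0.003,0,0],[0,0.006,0,0],[0,0.009,0,0]]]';python3 -m handwheel '[[[0,0.002,0,0],[0,0.004,0,0]]]'
```

```text
clock: 7.95
eef_pos: [0.4787, 0.1679, 0.0436]
orientation: [0.065, -0.704, 0.704, -0.064]
contact_force: [0.4, 0.2, 1.6]
gripper_width: -0.0001
clock: 8.2
eef_pos: [0.4787, 0.1679, 0.0416]
orientation: [0.065, -0.704, 0.704, -0.064]
contact_force: [0.5, -0.0, 3.2]
gripper_width: 0.0001
```

```bash
python3 -m handwheel '[[[0,0.002,0,0],[0,0.004,0,0]]]';python3 -m handwheel '[[[0,0.002,0,0]]]'
```

```text
clock: 8.45
eef_pos: [0.4788, 0.1679, 0.0398]
orientation: [0.064, -0.704, 0.704, -0.064]
contact_force: [-3.1, -0.7, 12.1]
gripper_width: 0.0003
clock: 8.57
eef_pos: [0.4789, 0.168, 0.0395]
orientation: [0.064, -0.704, 0.704, -0.064]
contact_force: [-5.6, -2.8, 22.9]
gripper_width: 0.0
```

The stop is reached: 23 N at 35 mm of travel. I retract straight up, then aside.

```bash
python3 -m handwheel '[[[0,-0.04,0,0],[0,-0.12,0,0],[0,-0.22,0,0],[0,-0.3,0,0],[0,-0.3,0.1,0]]]';python3 -m handwheel '[[[0,0,0.5,0],[0,0,0.5,0],[0,0,0.5,0],[0,0,0.5,0],[0,0,0.5,0]]]'; python3 -m handwheel '[[[0,0,0.1,0],[0,0,0.1,0],[0,0,0.1,0]]]'
python3 - <<'E'
from h import *
a=env.camera('top')['frame'];b=env.camera('scene')['frame']
f=lambda i:cv2.resize(i,None,fx=2.6,fy=2.6,interpolation=cv2.INTER_CUBIC)
cv2.imwrite('pics/e.png',np.vstack([f(a[90:310,140:440])[:290*2],])[:600]);cv2.imwrite('pics/e2.png',f(b[110:310,130:430]))
E
```

```text
clock: 9.2
eef_pos: [0.4898, 0.1228, 0.1919]
orientation: [-0.065, 0.705, -0.703, 0.069]
contact_force: [1.0, -0.9, -0.4]
gripper_width: -0.0001
clock: 9.82
eef_pos: [0.5329, -0.1338, 0.1883]
orientation: [0.061, -0.703, 0.706, -0.061]
contact_force: [1.1, 1.2, -0.1]
gripper_width: 0.0001
clock: 10.2
eef_pos: [0.5421, -0.1751, 0.1882]
orientation: [-0.065, 0.705, -0.704, 0.064]
contact_force: [-0.2, -0.0, 0.4]
gripper_width: -0.0
```

View pics/e.png

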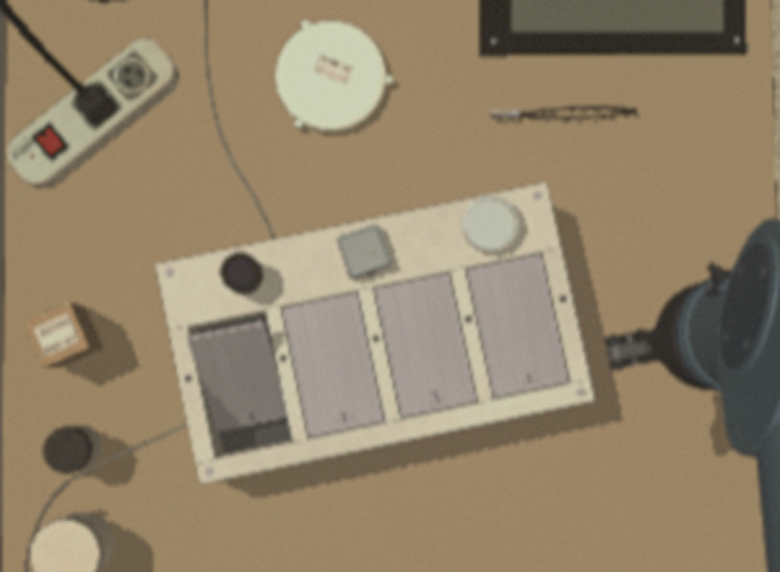

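View pics/e2.png

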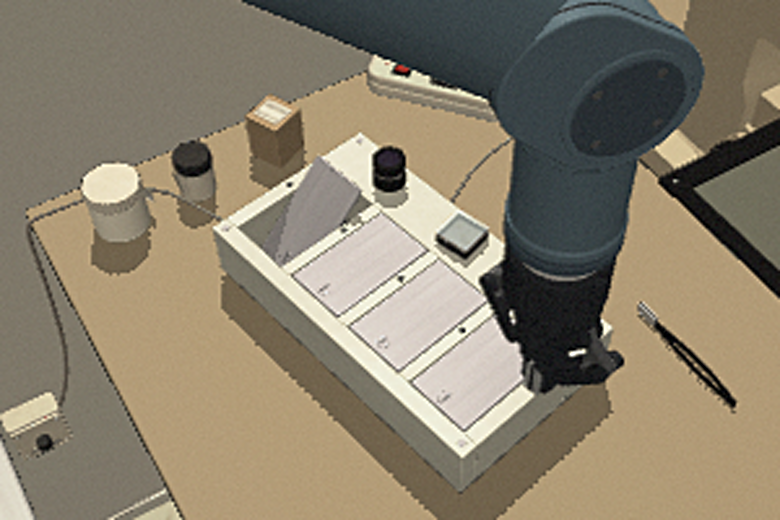

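Hatch 1 is tilted fully open, at crop pixel (240,390) from the top and (320,200) in the scene view. Every bystander stands as before, and the robot is clear.

```bash
python3 -c "
from plant import env
s=env.get_state();print(s['contact_force'],abs(s['dq']).max());print(env.hand_in())"
```

```text
[-0.16127151  0.71182714 -0.19159169] 0.004387009562507217
the job is handed in; nothing more can be done
None
```

The unlatched hatch was hatch 1, the leftmost. I pushed it down to its open stop, left it open and handed the job in at about 10 s of the 42 s allowed.

- **Latched hatches:** I pressed hatches 4, 3 and 2 in turn. They held 18, 28 and 19 N with under 3 mm of give. The 28 N on hatch 3 was more than the light press I intended, but under the 60 N limit.
- **Hatch 1:** It tilted at about 2.5 N. It met its stop after about 35 mm of travel, where the force rose to 23 N. That is 3 mm more than the 32 mm expected.
- **Last checks:** The top and scene pictures show hatch 1 open and the other three shut. All the bystanders look to be where they were, judged by eye and not measured. The arm was clear of everything, with under 1 N on the tool, and still.
- **Disagreement:** My first approach over hatch 4 ended 9 mm to the side of the press point. I corrected it before touching the hatch.

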